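# Four clicks on the level dial

### The arm

A 6-joint arm with a two-finger parallel gripper is mounted at the origin on a cart in front of the work surface, level with it; the furniture and walls round the work are solid. World frame = base frame: x ahead of the robot, y to its left, z up, the work surface at z = 0. Lengths are in mm, angles in rad, forces in N, time in s.
With the tool pointing down it reaches from about 300 to 850 mm from the base axis. Payload 4.2 kg.
Tool frame: the origin (TCP) lies on the front face of the gripper's body, between the roots of the fingers; the fingertips stand 78 mm ahead of it and the grasp point (between the pads) lies 60 mm ahead of it; z points along the fingers, y is the line along which they close (so a half turn about z gives the same grasp; the last joint's range is limited). The gripper opens to 91 mm and grips with 3 to 60 N. Pads are 32 mm wide; open, the fingers measure 118 mm over their backs; the gripper's body (76 mm by 178 mm) begins 60 mm behind the grasp point.
Start: joints at [-1.226, 0.32, 1.565, -0, 1.257, -0.02], TCP at [205.14, -537.171, 292.276] pointing down, gripper open.
Joint ranges: [-3.11, 3.11], [-0.84, 2.01], [0.21, 2.61], [-1.34, 4.49], [0.05, 2.63], [-2.56, 2.56]. Speed limits (rad/s): [2.57, 2.57, 3.14, 3.14, 3.14, 3.14].

### API

Orientations are given as a unit quaternion [w, x, y, z].
In Python, from bench import r gives the robot as it stands.
- The arm moves only by the tool step_arm, never from a script. Its argument "steps" is a list that holds one entry, the list of rows, each a list of 5 numbers: the closure in counts, from 0 (fully open) to 255 (shut), then the shift along the tool's x, y, z in m, then the turn about the tool's z in rad. In form: [[[gripper, x, y, z, spin], ...]]. A call has 1 to 12 rows; each row is the pose to reach, as a shift and turn from the pose commanded when the call began, along the tool's axes at that moment; what a row does not reach only later rows make up. A row lasts 1/12 s, in which the tool goes at most 41.7 mm and 7.16 degrees, less where a joint would pass 70% of its speed; a pose out of reach is approached as far as the arm can. A call with a gripper value outside its range is refused whole. The fingers move at their own pace and stop on an object; the grip force is fixed at half the most. Time passes only in rows, so rows that repeat a pose let the fingers close. It gives the time, the measured TCP pose, the force, the opening and the grip force at its end, in the units of the state.
- r.read_state(): the state, without advancing time (a new reading comes with each control period).
- r.capture(name): name is "side" or "top"; returns a dict with "img" (480x640x3 uint8, red, green, blue), "z_map" (480x640 float32, mm along the optical axis (not along the pixel's ray), 0 where there is no reading), "fx", "fy", "cx", "cy" (pixels), "T" (4x4, takes a point from camera to world coordinates). Camera axes: x right, y up, looking along -z (the intrinsics and any distortion apply to the point x, -y, -z); pixel columns grow to the right and rows downward; lengths in mm; the calibration is good to about 2 mm. A picture is of the moment at which its call begins.
- r.hand_in(): hands the job in; it is judged then, once.
The state is a dict: "clock": time; "joints": joint angles; "qd": joint speeds; "tau": joint torques, N m; "position": TCP position; "eef_rot": TCP orientation; "ft_force": force on the tool from outside, world axes, zero at the start; "ft_torque": the same for the moment, N m; "opening": finger opening in mm; "gripper_force": force on a finger pad.
Only numpy, scipy, OpenCV 4.12 (cv2) and the standard library are available. Lean on these libraries where they do the work, as an engineer would, in place of code of your own. Each camera call takes 0.05 s, during which the arm holds its last target. There are 200 camera calls.

### The job

On the white level set, turn the big dial exactly four clicks clockwise (seen from above) by pushing the side of its upright fin with a fingertip, without pinching the fin and without ever going past the fourth click. With the dial resting in its fourth click, press the square key on the same set all the way down and let it come up again. Leave the other things on the desk where they are.

Things in the scene. Friction and masses are not known exactly. Their poses are not given: they have to be found in the camera images.
- level_set: Low white desk instrument fixed to the worktop, 150 (its x) x 260 (its y) x 45 mm high with a level top; origin at the centre of its underside, z up. On its top, in its own frame: the dial's axis at (0, +60) mm, the square key at (-15, -95) mm; a black display strip lies flush behind the key. Its x axis points roughly away from the robot; it stands in different places and turned up to about 0.35 rad
- dial_centre (a point): Point on the dial's vertical axis at the level of the dial disc's upper face, 59 mm above the worktop. The black disc is 106 mm across with nothing standing on it but the fin; it sits in a flat grey bezel 120 mm across with 20 tick marks, one per click
- fin_mid (a point): Middle of the upright grey fin on the dial, 38 mm from the dial's axis and 10 mm above the disc. The fin is 26 mm long radially, 14 mm thick along the direction of turning and 20 mm high (its top 79 mm above the worktop). At the start it points from the axis roughly towards the robot, up to about 1.1 rad to either side
- fin_trailing: The 7 mm thick half of the fin on the anticlockwise side: the side to push on to turn the dial clockwise. Origin at the foot of the fin in the fin's middle plane, 38 mm from the axis
- fin_leading: The 7 mm thick half of the fin on the clockwise side; origin as for fin_trailing. Pressing on both halves at once counts as pinching
- dial (a joint): Angle of the dial in rad, 0 as it stands at the start, growing clockwise seen from above. Click stops every 0.314 rad (18 degrees); four clicks are 1.257 rad. Halfway between two stops the dial goes over a crest and snaps by itself into the next stop. It takes about 3 to 5 N on the fin to go over a crest; the push falls off at each click. Stays where it is left
- set_key (a joint): Travel of the square key in m, 0 up, 0.005 fully down, springs back; about 1.5 N to start, 4 N fully down
- key_top (a point): Centre of the top face of the grey square key, 30 x 30 mm, which stands 12 mm proud of the set's top (57 mm above the worktop) and is pressed straight down
- memory_stick: Black memory stick 18 x 54 x 8 mm lying on the set's top between dial and key; loose, leave it. Origin at the centre of its underside
- ivory_probe: Ivory spindle-shaped probe 17 x 94 x 18 mm lying on the worktop to the left of the set; loose, leave it. Origin at the centre of its underside
- cell_pack: Flat orange disc 60 mm across, 9 mm high on the worktop to the right of the set; loose, leave it. Origin at the centre of its underside
- clip_stapler: Stapler 38 x 142 x 43 mm on the worktop to the left of the set; loose, leave it. Origin at the centre of its underside
- round_case: Small round grey case 60 x 56 x 25 mm on the worktop to the right of the set; loose, leave it. Origin at the centre of its underside
- card_block: Block of white cards 77 x 108 x 12 mm on the worktop, farther right; loose, leave it. Origin at the centre of its underside

How it is judged:
By the outcome, as a careful person would: the job done as asked, in the order asked, and still so for the second after the job is handed in, with the robot touching nothing.
It also fails if it takes over 58 s, if anything falls off the work surface, if the arm or the gripper's body presses on something with over 40 N, if the wrist force passes 120 N, or if a joint passes its speed limit or range.

## Working session

There is one attempt and no reset: what is moved stays moved. The work goes in short steps, Python scripts to look and compute and a tool call to move; the robot and the scene stay as the last step left them, time stands still between calls to the robot, and variables do not carry over. Pictures are saved under pics/ and viewed, at most 10 in all, crops included, and the job is handed in when it is done.

Besides the shell and the picture viewer there is one more tool, called after ">>>" as name(argument=value, ...), one argument or row to a line, values as JSON. step_arm: Moves the arm, as the interface text tells. Its arguments: {"type":"object","properties":{"steps":{"type":"array","items":{"type":"array","items":{"type":"array","items":{"type":"number"}}}}},"required":["steps"]}

```bash
mkdir -p pics; python3 - <<'E'
from bench import r
import cv2,pickle
s=r.read_state();print(s)
d={}
for n in("top","side"):
    c=r.capture(n);d[n]=c;cv2.imwrite(f"pics/{n}0.png",c["img"][:,:,::-1]);print(n,c["fx"],c["fy"],c["cx"],c["cy"],c["T"].round(3).tolist(),[k for k in c])
pickle.dump(d,open("c0.pkl","wb"))
E
```

```text
{'clock': 0.0, 'joints': array([-1.22598264e+00,  3.20287103e-01,  1.56567587e+00, -4.19091766e-05,
        1.25742620e+00, -1.99872781e-02]), 'qd': array([ 7.69375608e-04, -1.39327476e-03, -1.35169570e-03, -3.37034944e-05,
       -3.56954391e-04, -4.30892563e-04]), 'tau': array([-1.24298440e-03, -4.12459016e+01, -2.31975031e+01,  7.26688164e-02,
        4.58848535e-02, -1.73634344e-04]), 'position': array([ 205.00959928, -536.80834827,  291.42415768]), 'eef_rot': array([-8.83220091e-04,  9.83409529e-01,  1.81397053e-01, -1.64915384e-04]), 'ft_force': array([0.68046154, 0.00898723, 0.19391351]), 'ft_torque': array([ 0.00746488, -0.01034787, -0.03726953]), 'gripper_force': 0.0, 'opening': 91.17078105636952}
top 559.2116389303875 559.2116389303875 318.3058171003954 248.30880845109408 [[0.007, 0.99, -0.138, 387.24], [-1.0, 0.006, -0.008, -32.98], [-0.007, 0.138, 0.99, 1250.039], [0.0, 0.0, 0.0, 1.0]] ['img', 'z_map', 'fx', 'fy', 'cx', 'cy', 'T']
side 492.4340909494133 492.4340909494133 323.6048313774691 243.80808629336124 [[-0.562, 0.669, -0.486, 52.599], [-0.827, -0.466, 0.315, 274.773], [-0.016, 0.579, 0.815, 914.912], [0.0, 0.0, 0.0, 1.0]] ['img', 'z_map', 'fx', 'fy', 'cx', 'cy', 'T']
```

View pics/top0.png

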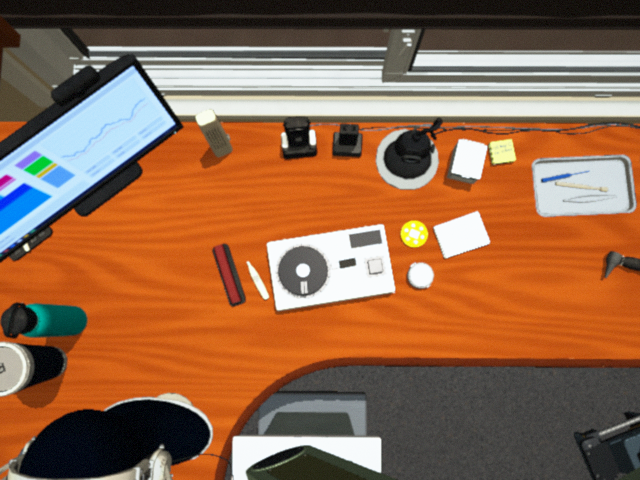

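View pics/side0.png

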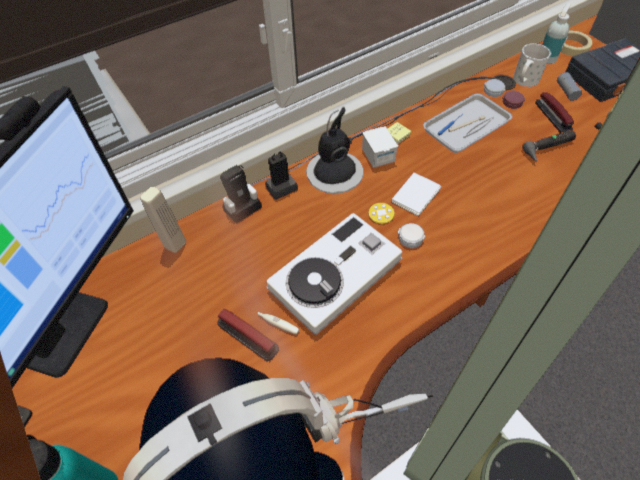

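Top view: set with corners near (267,241), (385,225), (395,294), (275,311); dial at (303,271), fin at (304,287), key at (375,266), stick at (347,264). The side view agrees with that.

```bash
cat > h.py <<'E'
import numpy as np,cv2
def ray(c,u,v,z):
    u=np.atleast_1d(u).astype(float);v=np.atleast_1d(v).astype(float)
    d=np.stack([(u-c["cx"])/c["fx"],-(v-c["cy"])/c["fy"],-np.ones_like(u)],1)@c["T"][:3,:3].T
    o=c["T"][:3,3];return o+d*((z-o[2])/d[:,2])[:,None]
def proj(c,P):
    p=(np.atleast_2d(P)-c["T"][:3,3])@c["T"][:3,:3]
    return np.stack([c["fx"]*p[:,0]/-p[:,2]+c["cx"],c["fy"]*p[:,1]/p[:,2]+c["cy"]],1)
def rectify(c,x0,x1,y0,y1,z,s=4):
    # image: up = +x, left = +y, s px per mm
    W=np.array([[x1,y1,z],[x1,y0,z],[x0,y0,z],[x0,y1,z]],float)
    w,h=int((y1-y0)*s),int((x1-x0)*s)
    M=cv2.getPerspectiveTransform(proj(c,W).astype(np.float32),np.float32([[0,0],[w,0],[w,h],[0,h]]))
    return cv2.warpPerspective(c["img"],M,(w,h),flags=cv2.INTER_CUBIC)
E
python3 - <<'E'
import pickle,cv2,numpy as np
from h import *
d=pickle.load(open("c0.pkl","rb"))
for n,p in(("top",[(303,271),(304,287),(375,266)]),("side",[(315,281),(324,286),(372,242)])):
    c=d[n]
    for (u,v),z in zip(p,(59,79,57)): print(n,ray(c,u,v,z).round(1), c["z_map"][v,u], )
    # heights from z_map
    for (u,v) in p:
        zz=c["z_map"][v,u];P=c["T"][:3,:3]@np.array([(u-c["cx"])/c["fx"]*zz,-(v-c["cy"])/c["fy"]*zz,-zz])+c["T"][:3,3];print("  depth pt",P.round(1))
c0=ray(d["top"],[330],[268],57)[0]
print(c0)
ims=[rectify(d[n],c0[0]-110,c0[0]+110,c0[1]-150,c0[1]+150,z,2.6) for n,z in(("top",59),("side",59))]
for n,i in zip("ab",ims): cv2.imwrite(f"pics/r{n}.png",i[:,:,::-1])
E
```

```text
top [[503.5   9.5  59. ]] 1195.3372
top [[467.9   6.3  79. ]] 1174.5824
top [[ 515.4 -144.7   57. ]] 1199.5782
  depth pt [503.4   9.4  59.7]
  depth pt [468.2   6.4  75.7]
  depth pt [ 515.5 -144.8   55.8]
side [[497.   10.6  59. ]] 998.2357
side [[467.1   8.6  79. ]] 968.3338
side [[ 509.4 -144.    57. ]] 1056.8535
  depth pt [497.6  10.3  57.9]
  depth pt [467.8   8.2  77.6]
  depth pt [ 511.  -145.4   54. ]
[510.50173913 -48.28819077  57.        ]
```

View pics/ra.png

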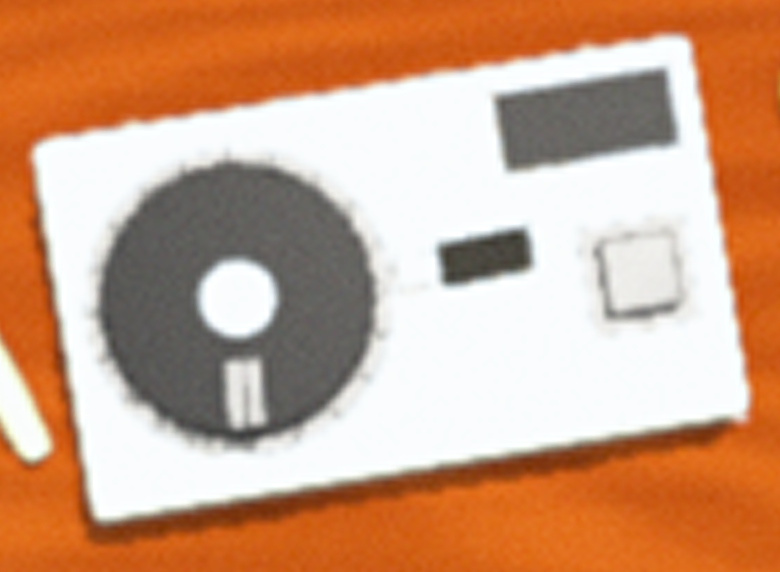

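View pics/rb.png

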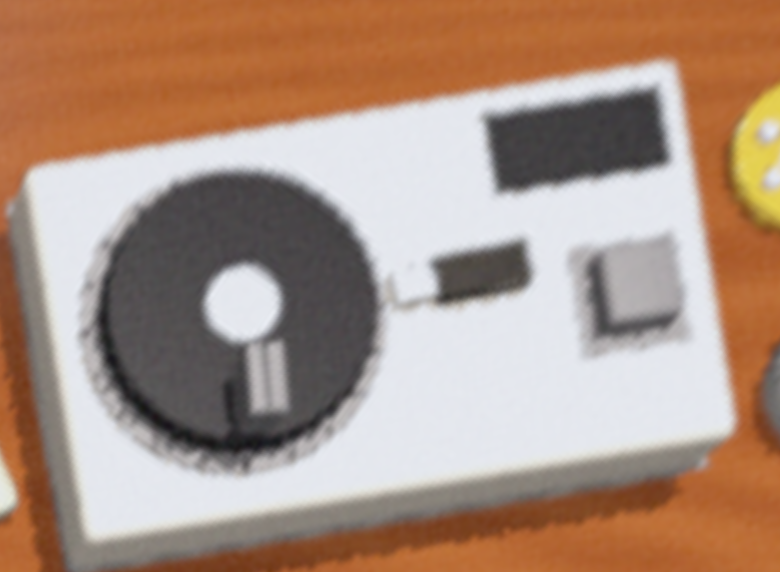

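The rectified views (2.6 px/mm) show the dial near (238,298), the key near (641,272) and the fin top near (245,393) in the top view. The side view gives the same layout.

```bash
cat > meas.py <<'E'
import numpy as np,cv2
from h import *
def big(m,lo,hi,near):
    cs=[c for c in cv2.findContours(m.astype(np.uint8)*255,cv2.RETR_EXTERNAL,cv2.CHAIN_APPROX_NONE)[0] if lo<cv2.contourArea(c)<hi]
    f=lambda c:np.hypot(*(np.array(cv2.minAreaRect(c)[0])-near))
    return min(cs,key=f) if cs else None
def meas(c,s=4,X=500.,Y=10.):
    R=lambda z,x0,x1,y0,y1:(rectify(c,x0,x1,y0,y1,z,s).astype(int),lambda p:np.array([x1-p[1]/s,y1-p[0]/s]))
    o={}
    im,w=R(59,X-75,X+75,Y-75,Y+75); g=im.max(2)
    k=big(g<140,6000*s*s,12000*s*s,(75*s,75*s))
    if k is not None:
        (e,ax,a)=cv2.fitEllipse(cv2.convexHull(k)); o["dial"]=w(e);o["dia"]=np.array(ax)/s
    im,w=R(79,X-75,X+75,Y-75,Y+75); g=im.max(2)
    D=o.get("dial",np.array([X,Y])); 
    yy,xx=np.mgrid[:im.shape[0],:im.shape[1]]; wx=X+75-yy/s-D[0]; wy=Y+75-xx/s-D[1]
    m=(np.hypot(wx,wy)<50)&(np.hypot(wx,wy)>22)&(g>125)
    fins=[k for k in cv2.findContours(m.astype(np.uint8),cv2.RETR_EXTERNAL,cv2.CHAIN_APPROX_NONE)[0] if cv2.contourArea(k)>80*s*s]
    o["fin"]=[(w(cv2.minAreaRect(k)[0]).round(1),(np.array(cv2.minAreaRect(k)[1])/s).round(1),cv2.minAreaRect(k)[2]) for k in fins]
    return o
E
python3 - <<'E'
import pickle
from meas import *
d=pickle.load(open("c0.pkl","rb"))
for n in d:
    c=d[n];print(n,meas(c))
    # set top: white/grey not orange -> rect at z=45
    s=4;x0,x1,y0,y1=400,620,-210,110
    hsv=cv2.cvtColor(rectify(c,x0,x1,y0,y1,45,s),cv2.COLOR_RGB2HSV)
    m=((hsv[...,1]<50)&(hsv[...,2]>(185 if n=="side" else 215))).astype(np.uint8)
    m=cv2.morphologyEx(m,cv2.MORPH_OPEN,np.ones((9,9)))
    k=max(cv2.findContours(m,cv2.RETR_EXTERNAL,cv2.CHAIN_APPROX_NONE)[0],key=cv2.contourArea)
    (a,b),wh,an=cv2.minAreaRect(k);bx=cv2.boxPoints(((a,b),wh,an))
    print(" set",x1-b/s,y1-a/s,np.array(wh)/s,an,[(round(x1-q/s),round(y1-p/s)) for p,q in bx])
    # display strip flush z=45 for angle
    g=hsv[...,2]; k=big(g<110,1000*s*s,2500*s*s,((y1+125)*s,(x1-560)*s))
    if k is not None:
        (a,b),wh,an=cv2.minAreaRect(k);print(" strip",x1-b/s,y1-a/s,np.array(wh)/s,an)
    # key at z=57
    x0,x1,y0,y1=480,545,-180,-110
    im=rectify(c,x0,x1,y0,y1,57,s);g=im.max(2);
    print(" key grey levels",np.percentile(g,[5,25,50,75,95]))
    cv2.imwrite(f"pics/key_{n}.png",im[:,:,::-1])
E
```

```text
top {'dial': array([504.12287903,  10.92032623]), 'dia': array([105.52857208, 107.61496735]), 'fin': [(array([468.2,   7.1]), array([27.3, 16. ]), 84.14398956298828)]}
 set 515.0028076171875 -48.92268371582031 [151.74151611 259.36050415] 80.6004638671875 [(569, 91), (611, -164), (461, -189), (419, 67)]
 strip 576.7151641845703 -124.64599609375 [26.14868927 64.17582703] 80.72740173339844
 key grey levels [194. 237. 252. 253. 254.]
side {'dial': array([498.0037384 ,  11.27886963]), 'dia': array([109.64859772, 114.60665894]), 'fin': [(array([465.4,   5.4]), array([25.7, 14.3]), 85.07289123535156), (array([522.4,  -3.8]), array([98.8, 42.6]), 31.835960388183594)]}
 set 512.1858139038086 -49.6148681640625 [149.19207764 258.72290039] 80.53767395019531 [(564, 90), (607, -165), (460, -189), (417, 66)]
 strip 574.7653923034668 -126.60331726074219 [29.28989601 66.76810455] 80.3802719116211
 key grey levels [109. 177. 212. 237. 238.]
```

```bash
cat >> h.py <<'E'
def tool(s):
    w,x,y,z=s["eef_rot"];from scipy.spatial.transform import Rotation as Ro
    return Ro.from_quat([x,y,z,w]).as_matrix()
def shift(s,x,y,z,azdeg):
    M=tool(s);a=np.degrees(np.arctan2(M[1,0],M[0,0]))
    return (M.T@(np.array([x,y,z])-s["position"])/1000).round(4),round(np.radians((a-azdeg+180)%360-180),3),round(a,1)
E
python3 - <<'E'
from bench import r
from h import *
s=r.read_state();print(tool(s).round(3))
print(shift(s,470,-36,200,96))
E
```

```text
[[ 0.934  0.357 -0.001]
 [ 0.357 -0.934  0.002]
 [ 0.    -0.002 -1.   ]]
(array([ 0.4262, -0.3732,  0.0921]), np.float64(-1.311), np.float64(20.9))
```

>>> step_arm(
  steps=[
    [[255,0.01,-0.009,0,-0.05],[255,0.03,-0.026,0,-0.12],[255,0.055,-0.048,0,-0.2],[255,0.08,-0.07,0,-0.3],[255,0.105,-0.092,0,-0.4],[255,0.13,-0.114,0,-0.5],[255,0.155,-0.136,0,-0.6],[255,0.18,-0.158,0,-0.7],[255,0.205,-0.18,0,-0.8],[255,0.23,-0.202,0,-0.9],[255,0.25,-0.22,0,-1.0],[255,0.265,-0.232,0,-1.1]],
  ],
)

```text
clock: 1.1
position: [370.3, -223.6, 292.0]
eef_rot: [-0.0, 0.741, 0.671, 0.0]
ft_force: [0.3, 0.1, -0.5]
opening: 14.0
gripper_force: 0.0
```

```bash
python3 - <<'E'
from bench import r
from h import *
s=r.read_state();print(s["clock"],s["position"],s["opening"],s["ft_force"])
print(shift(s,470,-36,200,96))
E
```

```text
1.1 [ 370.25797717 -223.58430068  292.0448342 ] 14.017984828799861 [ 0.28683757  0.07485108 -0.50884146]
(array([0.1965, 0.0806, 0.0922]), np.float64(-0.204), np.float64(84.3))
```

>>> step_arm(
  steps=[
    [[255,0.02,0.008,0.01,-0.05],[255,0.045,0.018,0.02,-0.1],[255,0.07,0.028,0.03,-0.15],[255,0.095,0.038,0.04,-0.2],[255,0.12,0.048,0.05,-0.2],[255,0.145,0.058,0.06,-0.2],[255,0.17,0.069,0.075,-0.2],[255,0.19,0.078,0.09,-0.2],[255,0.196,0.08,0.092,-0.2],[255,0.196,0.08,0.092,-0.2]],
  ],
)

```text
clock: 1.93
position: [470.0, -38.3, 199.2]
eef_rot: [-0.001, 0.672, 0.74, -0.001]
ft_force: [-0.3, 0.3, -0.4]
opening: 0.1
gripper_force: 0.0
```

```bash
python3 - <<'E'
from bench import r
from h import *
from meas import *
s=r.read_state();print(s["clock"],s["position"],s["opening"],s["ft_force"],s["joints"].round(2))
print(shift(s,470,-36,143,96))
c=r.capture("side")
u=proj(c,[485,-30,80])[0].astype(int)
im=cv2.resize(c["img"][u[1]-75:u[1]+75,u[0]-100:u[0]+100],(800,600),interpolation=cv2.INTER_CUBIC)
cv2.imwrite("pics/s1.png",im[:,:,::-1]);print(u)
E
```

```text
1.9333 [470.02889783 -38.34533479 199.1502424 ] 0.09204387525298395 [-0.2924505   0.31604278 -0.44640942] [-0.11  0.25  1.93 -0.    0.97 -0.2 ]
(array([0.0023, 0.0004, 0.0562]), np.float64(-0.008), np.float64(95.5))
[334 269]
```

View pics/s1.png

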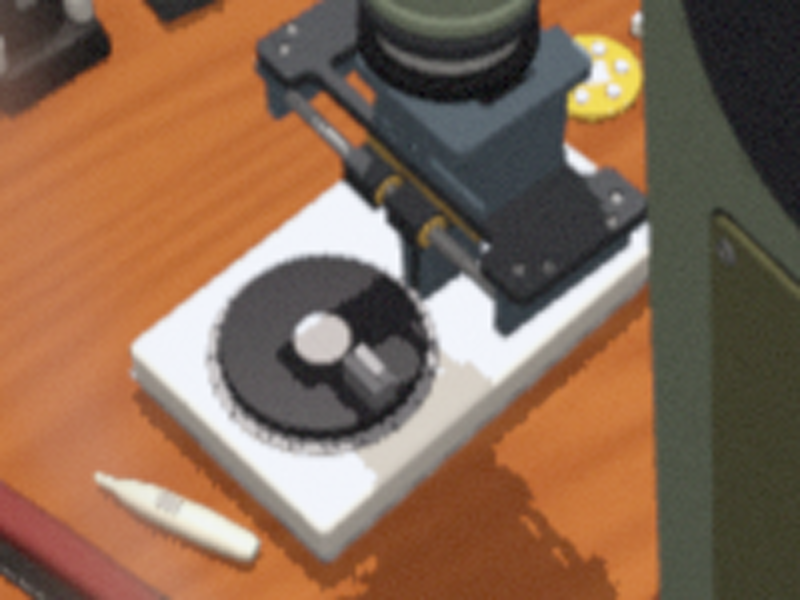

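The side view shows the closed fingers clear on the anticlockwise side of the fin (fin at about (370,370) in the crop). Descending next.

>>> step_arm(
  steps=[
    [[255,0,0,0.015,-0.008],[255,0,0,0.03,-0.008],[255,0,0,0.045,-0.008],[255,0.002,0,0.055,-0.008],[255,0.006,0,0.055,-0.008],[255,0.01,0,0.055,-0.008],[255,0.012,0,0.055,-0.008],[255,0.012,0,0.055,-0.008]],
  ],
)

```text
clock: 2.65
position: [469.5, -27.5, 146.4]
eef_rot: [0.001, 0.67, 0.742, 0.001]
ft_force: [-1.0, 0.8, 0.6]
opening: 0.6
gripper_force: 0.0
```

```bash
cat > arc.py <<'E'
import sys
from bench import r
from h import *
D=np.array([503.5,10.3])
def pose(phi,off=23,R=38):
    p=np.radians(phi);u=np.array([np.cos(p),np.sin(p)]);t=np.array([np.sin(p),-np.cos(p)])
    return D+R*u-off*t,phi-90
def where(s):
    M=tool(s);a=np.degrees(np.arctan2(M[1,0],M[0,0]));phi=a+90;p=np.radians(phi)
    v=s["position"][:2]-D
    print(f"t={s['clock']:.2f} pos",s["position"].round(1),"az",a.round(1),"phi_tool",phi.round(1),"rad",(v@[np.cos(p),np.sin(p)]).round(1),"tang",(v@[np.sin(p),-np.cos(p)]).round(1),"F",s["ft_force"].round(1))
if __name__=="__main__":
    s=r.read_state();where(s)
    for a in sys.argv[1:]:
        phi,off=map(float,a.split(","));q,az=pose(phi,off)
        print(a,*shift(s,q[0],q[1],s["position"][2],az)[:2])
E
python3 arc.py 186,23 182,23 178,23 174,23 170,23 166,23; python3 - <<'E'
from bench import r
from h import *
c=r.capture("top")
im=rectify(c,440,570,-90,70,79,5);cv2.imwrite("pics/t1.png",im[:,:,::-1])
E
```

```text
t=2.65 pos [469.5 -27.5 146.4] az 95.8 phi_tool 185.8 rad 37.6 tang -34.2 F [-1.   0.8  0.6]
186,23 [ 0.0111 -0.0003 -0.    ] -0.003
182,23 [ 0.0138 -0.0018 -0.    ] 0.067
178,23 [ 0.0166 -0.0032 -0.    ] 0.137
174,23 [ 0.0195 -0.0043 -0.    ] 0.207
170,23 [ 0.0224 -0.0052 -0.    ] 0.277
166,23 [ 0.0254 -0.0059 -0.    ] 0.346
```

View pics/t1.png

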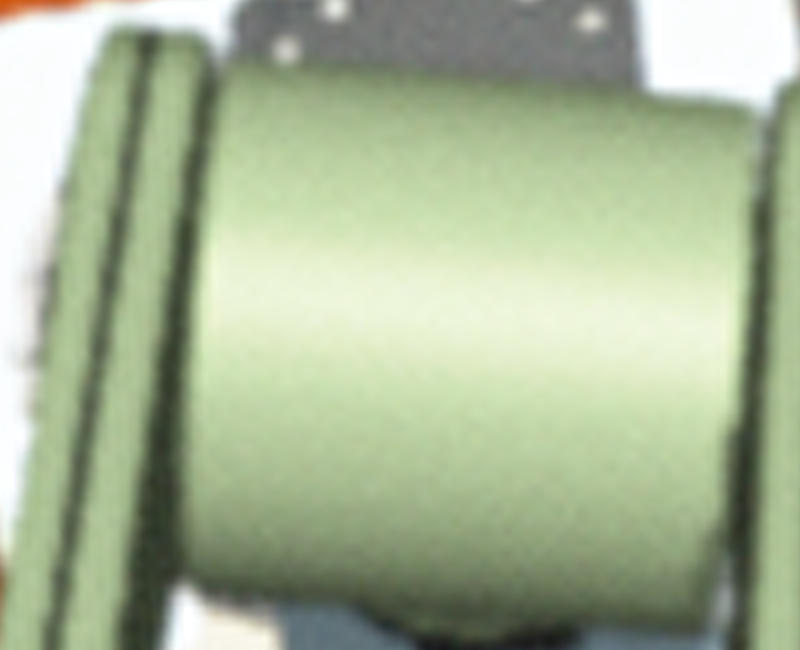

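The arm hides the dial from the top camera, so I'll use the side view and force readings from here. First gentle push.

>>> step_arm(
  steps=[
    [[255,0.003,0,0.001,0],[255,0.006,0,0.001,0],[255,0.009,0,0.001,0],[255,0.011,0,0.001,0],[255,0.012,-0.001,0.001,0.03],[255,0.013,-0.0015,0.001,0.05],[255,0.014,-0.002,0.001,0.07],[255,0.015,-0.0025,0.001,0.1],[255,0.016,-0.003,0.001,0.12],[255,0.0166,-0.0032,0.001,0.137],[255,0.0166,-0.0032,0.001,0.137]],
  ],
)

```text
clock: 3.62
position: [464.0, -11.0, 144.1]
eef_rot: [-0.0, 0.72, 0.694, -0.0]
ft_force: [0.1, 0.7, -0.3]
opening: 0.5
gripper_force: 0.0
```

```bash
cat > fin.py <<'E'
from arc import *
from bench import r
def look(name=None):
    c=r.capture("side");s=4
    X,Y=503,10
    im=rectify(c,X-75,X+75,Y-75,Y+75,79,s)
    if name: cv2.imwrite(f"pics/{name}.png",im[:,:,::-1])
    g=cv2.cvtColor(im,cv2.COLOR_RGB2HSV)
    yy,xx=np.mgrid[:im.shape[0],:im.shape[1]];wx=X+75-yy/s;wy=Y+75-xx/s
    R=np.hypot(wx-D[0],wy-D[1])
    m=((R<56)&(R>18)&(g[...,2]>115)&(g[...,1]<45)).astype(np.uint8)
    for k in cv2.findContours(m,cv2.RETR_EXTERNAL,cv2.CHAIN_APPROX_NONE)[0]:
        if cv2.contourArea(k)>60*s*s:
            (a,b),wh,an=cv2.minAreaRect(k);p=np.array([X+75-b/s,Y+75-a/s])
            print("blob",p.round(1),(np.array(wh)/s).round(1),round(an,1),"az",np.degrees(np.arctan2(*(p-D)[::-1])).round(1)%360)
if __name__=="__main__": look(sys.argv[1]); 
E
python3 fin.py f1; python3 arc.py 178,23 174,23 170,23 166,23 162,23 158,23 154,23
```

```text
blob [475.7  21.5] [27.5 39.2] 19.7 az 158.0
blob [538.9  26.3] [34.1 99.5] 68.4 az 24.3
t=3.67 pos [464.1 -11.1 144.2] az 88.0 phi_tool 178.0 rad 38.6 tang -22.7 F [ 0.5  0.7 -0.2]
178,23 [-0.0003  0.0006 -0.    ] 0.0
174,23 [ 0.0024 -0.0009  0.    ] 0.07
170,23 [ 0.0052 -0.0022  0.    ] 0.14
166,23 [ 0.0081 -0.0033  0.    ] 0.21
162,23 [ 0.0111 -0.0042  0.    ] 0.279
158,23 [ 0.0141 -0.0049  0.    ] 0.349
154,23 [ 0.0172 -0.0054  0.    ] 0.419
```

View pics/f1.png

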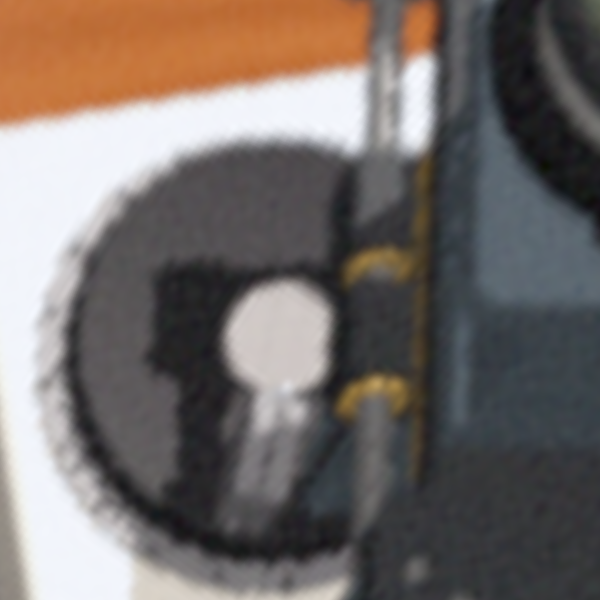

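The fin's top now runs from about (270,390) to (245,530), azimuth about 168°. That is one click, and the finger no longer touches it. Next push, looking for contact force.

>>> step_arm(
  steps=[
    [[255,0.0024,-0.0009,0,0.07],[255,0.0052,-0.0022,0,0.14],[255,0.007,-0.003,0,0.18],[255,0.0081,-0.0033,0,0.21],[255,0.0096,-0.0038,0,0.245],[255,0.0096,-0.0038,0,0.245],[255,0.0096,-0.0038,0,0.245]],
  ],
)

```text
clock: 4.25
position: [460.9, -1.7, 144.2]
eef_rot: [0.0, 0.799, 0.602, 0.0]
ft_force: [1.1, -1.3, -0.9]
opening: 0.3
gripper_force: 0.7
```

```bash
python3 arc.py 164,23 162,23 160,23 158,23 156,23 154,23
```

```text
t=4.25 pos [460.9  -1.7 144.2] az 74.0 phi_tool 164.0 rad 37.7 tang -23.3 F [ 1.1 -1.3 -0.9]
164,23 [ 0.0003 -0.0003 -0.    ] 0.0
162,23 [ 0.0016 -0.0011 -0.    ] 0.035
160,23 [ 0.003  -0.0018 -0.    ] 0.07
158,23 [ 0.0044 -0.0025 -0.    ] 0.105
156,23 [ 0.0058 -0.0032 -0.    ] 0.14
154,23 [ 0.0072 -0.0037 -0.    ] 0.175
```

>>> step_arm(
  steps=[
    [[255,0.001,-0.0007,0,0.02],[255,0.0016,-0.0011,0,0.035],[255,0.0023,-0.0015,0,0.05],[255,0.003,-0.0018,0,0.07],[255,0.003,-0.0018,0,0.07],[255,0.003,-0.0018,0,0.07]],
  ],
)

```text
clock: 4.75
position: [459.7, 2.0, 144.2]
eef_rot: [-0.0, 0.819, 0.573, 0.0]
ft_force: [0.4, 0.4, 0.7]
opening: 0.3
gripper_force: 0.0
```

```bash
python3 arc.py 160,23 158,23 156,23 154,23 152,23
```

```text
t=4.75 pos [459.7   2.  144.2] az 69.9 phi_tool 159.9 rad 38.3 tang -22.8 F [0.4 0.4 0.7]
160,23 [-0.0003  0.0003 -0.    ] -0.001
158,23 [ 0.0011 -0.0005  0.    ] 0.034
156,23 [ 0.0024 -0.0012  0.    ] 0.069
154,23 [ 0.0038 -0.0019  0.    ] 0.104
152,23 [ 0.0052 -0.0025  0.    ] 0.139
```

>>> step_arm(
  steps=[
    [[255,0.0011,-0.0005,0,0.034],[255,0.0024,-0.0012,0,0.069],[255,0.0038,-0.0019,0,0.104],[255,0.0052,-0.0025,0,0.139],[255,0.0066,-0.003,0,0.174],[255,0.008,-0.0034,0,0.21],[255,0.008,-0.0034,0,0.21],[255,0.008,-0.0034,0,0.21]],
  ],
)

```text
clock: 5.42
position: [459.0, 10.3, 144.2]
eef_rot: [-0.0, 0.875, 0.485, -0.001]
ft_force: [-1.1, -2.0, 0.8]
opening: 0.2
gripper_force: 1.3
```

```bash
python3 arc.py 148,23 146,23 144,23 142,23 140,23 138,23; python3 fin.py f2
```

```text
t=5.42 pos [459.   10.3 144.2] az 58.0 phi_tool 148.0 rad 37.7 tang -23.6 F [-1.1 -2.   0.8]
148,23 [ 0.0006 -0.0003 -0.    ] -0.0
146,23 [ 0.0019 -0.0011 -0.    ] 0.035
144,23 [ 0.0033 -0.0018 -0.    ] 0.069
142,23 [ 0.0047 -0.0025 -0.    ] 0.104
140,23 [ 0.0061 -0.0031 -0.    ] 0.139
138,23 [ 0.0075 -0.0037 -0.    ] 0.174
blob [539.1  34.8] [25.8 86.8] 60.1 az 34.6
```

View pics/f2.png

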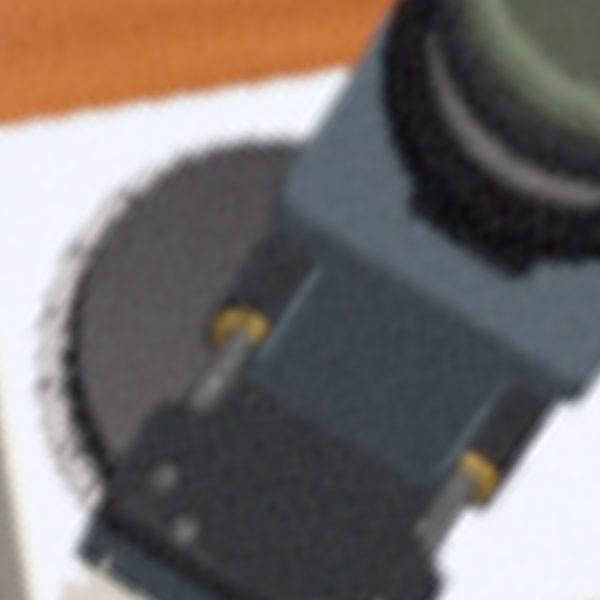

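The body covers the fin here, but 2.3 N opposing the push means it is in contact and at stop 2. Continuing until the force drops.

>>> step_arm(
  steps=[
    [[255,0.0019,-0.0011,0,0.035],[255,0.0026,-0.0015,0,0.05],[255,0.0033,-0.0018,0,0.069],[255,0.004,-0.0022,0,0.087],[255,0.004,-0.0022,0,0.087],[255,0.004,-0.0022,0,0.087]],
  ],
)

```text
clock: 5.97
position: [460.0, 15.3, 144.3]
eef_rot: [-0.0, 0.895, 0.446, 0.0]
ft_force: [0.6, 0.3, 0.2]
opening: 0.3
gripper_force: 0.0
```

```bash
python3 arc.py 142,23 140,23 138,23 136,23 134,23 132,23 130,23
```

```text
t=5.97 pos [460.   15.3 144.3] az 52.9 phi_tool 142.9 rad 37.7 tang -22.3 F [0.6 0.3 0.2]
142,23 [-0.0001 -0.0006 -0.    ] 0.016
140,23 [ 0.0012 -0.0014  0.    ] 0.051
138,23 [ 0.0026 -0.0021  0.    ] 0.086
136,23 [ 0.004  -0.0028  0.    ] 0.121
134,23 [ 0.0054 -0.0034  0.    ] 0.156
132,23 [ 0.0069 -0.0039  0.    ] 0.191
130,23 [ 0.0083 -0.0045  0.    ] 0.226
```

>>> step_arm(
  steps=[
    [[255,0.0012,-0.0014,0,0.05],[255,0.0026,-0.0021,0,0.086],[255,0.004,-0.0028,0,0.121],[255,0.0054,-0.0034,0,0.156],[255,0.0069,-0.0039,0,0.191],[255,0.0083,-0.0045,0,0.226],[255,0.0083,-0.0045,0,0.226],[255,0.0083,-0.0045,0,0.226]],
  ],
)

```text
clock: 6.63
position: [461.0, 24.2, 144.3]
eef_rot: [0.0, 0.94, 0.342, -0.0]
ft_force: [-1.3, -2.6, 1.0]
opening: 0.6
gripper_force: 1.2
```

```bash
python3 arc.py 130,23 128,23 126,23 125,23 124,23 123,23 122,23
```

```text
t=6.63 pos [461.   24.2 144.3] az 40.1 phi_tool 130.1 rad 37.9 tang -23.6 F [-1.3 -2.6  1. ]
130,23 [ 0.0006 -0.0001 -0.    ] 0.001
128,23 [ 0.0019 -0.0009 -0.    ] 0.036
126,23 [ 0.0033 -0.0016 -0.    ] 0.071
125,23 [ 0.004  -0.0019 -0.    ] 0.088
124,23 [ 0.0047 -0.0023 -0.    ] 0.106
123,23 [ 0.0054 -0.0026 -0.    ] 0.123
122,23 [ 0.0061 -0.0029 -0.    ] 0.141
```

>>> step_arm(
  steps=[
    [[255,0.0012,-0.0005,0,0.02],[255,0.0019,-0.0009,0,0.036],[255,0.0026,-0.0012,0,0.053],[255,0.0033,-0.0016,0,0.071],[255,0.004,-0.0019,0,0.088],[255,0.004,-0.0019,0,0.088]],
  ],
)

```text
clock: 7.13
position: [463.3, 28.8, 144.3]
eef_rot: [-0.0, 0.954, 0.3, 0.001]
ft_force: [-0.5, 0.2, -0.1]
opening: 0.4
gripper_force: 0.1
```

```bash
python3 arc.py 124,23 123,23 122,23 121,23 122,43
```

```text
t=7.13 pos [463.3  28.8 144.3] az 34.9 phi_tool 124.9 rad 38.2 tang -22.4 F [-0.5  0.2 -0.1]
124,23 [-0.     -0.0002  0.    ] 0.015
123,23 [ 0.0007 -0.0006  0.    ] 0.033
122,23 [ 0.0013 -0.0009  0.    ] 0.05
121,23 [ 0.002  -0.0013  0.    ] 0.068
122,43 [-0.0186 -0.0019 -0.    ] 0.05
```

Force is gone, so the fourth crest is behind us. Backing off, raising and moving right to check.

>>> step_arm(
  steps=[
    [[255,-0.006,0,0,0],[255,-0.014,0,0,0],[255,-0.022,0,0,0],[255,-0.022,0,-0.03,0],[255,-0.022,0,-0.06,0],[255,-0.04,0.02,-0.075,0],[255,-0.06,0.045,-0.08,0.05],[255,-0.08,0.08,-0.08,0.1],[255,-0.1,0.115,-0.08,0.2],[255,-0.12,0.15,-0.08,0.3],[255,-0.135,0.175,-0.08,0.4],[255,-0.14,0.19,-0.08,0.445]],
  ],
)

```text
clock: 8.13
position: [456.0, -210.8, 224.3]
eef_rot: [0.0, 0.997, 0.079, 0.0]
ft_force: [0.4, 0.0, 0.3]
opening: 0.1
gripper_force: 0.0
```

```bash
python3 fin.py f3; python3 - <<'E'
from arc import *;from meas import meas
s=r.read_state();where(s)
c=r.capture("top");print(meas(c))
print(shift(s,514,-145.5,160,9.4))
im=rectify(c,400,600,-180,80,59,3);cv2.imwrite("pics/t3.png",im[:,:,::-1])
E
```

```text
blob [487.5  28.1] [25.5 55.4] 78.3 az 132.0
blob [519.    3.2] [112.   77.8] 24.5 az 335.5
t=8.18 pos [ 457.5 -211.9  224.3] az 9.0 phi_tool 99.0 rad -212.2 tang -80.3 F [ 1.5 -2.4 -0.5]
{'dial': array([504.22374725,  11.11180878]), 'dia': array([105.65304565, 107.53712463]), 'fin': [(array([485.7,  42.2]), array([15.8, 27.5]), 57.84769821166992)]}
(array([ 0.0662, -0.0569,  0.0642]), np.float64(-0.007), np.float64(9.0))
```

View pics/t3.png

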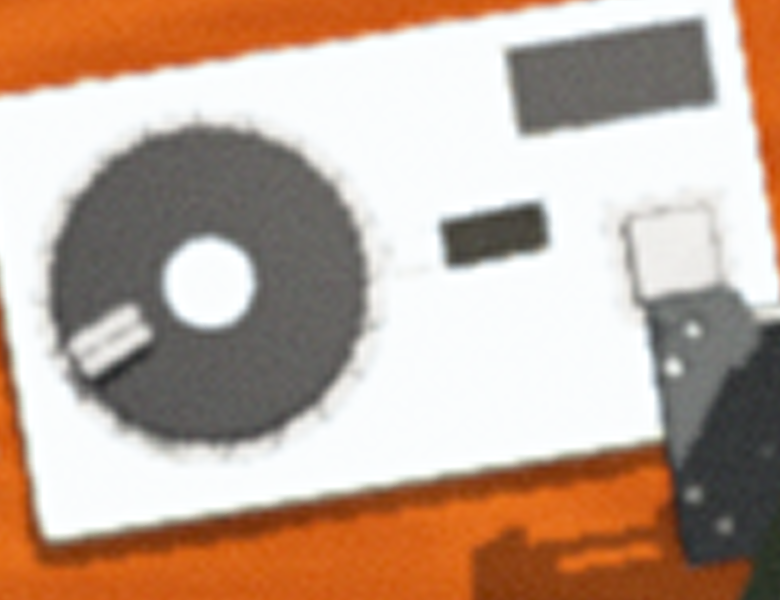

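The fin top is now near (110,342), azimuth about 121°. That is 64–65° turned where 72° is expected, so I need a finer measurement before pressing the key.

```bash
python3 - <<'E'
import pickle
from arc import *
d=pickle.load(open("c0.pkl","rb"))
def prof(c,Dm,th):
    s=4;im=rectify(c,Dm[0]-60,Dm[0]+60,Dm[1]-60,Dm[1]+60,79,s).astype(np.float32).max(2)
    out=[]
    for R in (30,34,38,42,46):
        A=np.radians(np.arange(90,215,.25));px=((60-R*np.sin(A))*s).astype(np.float32);py=((60-R*np.cos(A))*s).astype(np.float32)
        v=cv2.remap(im,px[None],py[None],cv2.INTER_LINEAR)[0]
        m=v>th;a=np.degrees(A)[m];out.append((round(a.min(),1),round(a.max(),1),round(a.mean(),1)) if m.any() else None)
    return out
cn={n:r.capture(n) for n in("top","side")}
pickle.dump(cn,open("c1.pkl","wb"))
for n,th,Dm in(("top",150,(504.2,11.0)),("side",125,(498.5,11.0))):
  for k,c in(("start",d[n]),("now",cn[n])): print(n,k,prof(c,Dm,th))
c=cn["side"];s=5
im=rectify(c,440,560,-50,70,79,s);im0=rectify(d["side"],440,560,-50,70,79,s)
tp=rectify(cn["top"],440,560,-50,70,79,s)
cv2.imwrite("pics/cmp.png",cv2.resize(np.hstack([im,tp]),(800,400))[:,:,::-1])
E
```

```text
top start [(np.float64(173.2), np.float64(200.5), np.float64(186.9)), (np.float64(174.8), np.float64(198.0), np.float64(186.4)), (np.float64(175.3), np.float64(196.5), np.float64(185.9)), (np.float64(176.0), np.float64(195.2), np.float64(185.6)), (np.float64(177.8), np.float64(195.2), np.float64(186.5))]
top now [(np.float64(107.3), np.float64(134.0), np.float64(120.6)), (np.float64(109.0), np.float64(132.8), np.float64(120.9)), (np.float64(110.8), np.float64(131.5), np.float64(121.1)), (np.float64(111.2), np.float64(130.8), np.float64(121.0)), (np.float64(112.5), np.float64(130.0), np.float64(121.2))]
side start [(np.float64(177.0), np.float64(204.2), np.float64(190.6)), (np.float64(177.8), np.float64(201.5), np.float64(189.6)), (np.float64(178.8), np.float64(199.8), np.float64(189.2)), (np.float64(179.0), np.float64(198.5), np.float64(188.8)), (np.float64(180.2), np.float64(196.8), np.float64(188.7))]
side now [(np.float64(103.5), np.float64(130.8), np.float64(117.1)), (np.float64(106.0), np.float64(129.8), np.float64(117.9)), (np.float64(107.8), np.float64(128.8), np.float64(118.2)), (np.float64(109.0), np.float64(128.5), np.float64(118.8)), (np.float64(110.8), np.float64(127.0), np.float64(118.9))]
```

View pics/cmp.png

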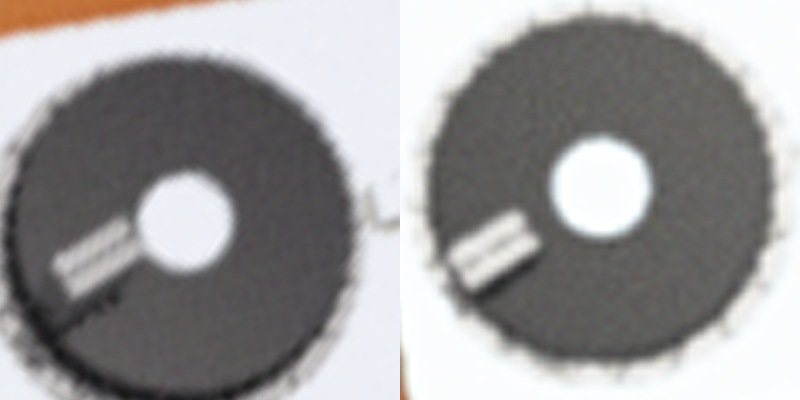

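Both views agree on the fin's direction, about 185° at the start and 122.5° now. That is 62.5–63°, so the dial is perched on the fourth crest (63°) and not in the stop. It needs a small further nudge.

```bash
python3 - <<'E'
from arc import *
s=r.read_state();where(s)
for a in ((124,45),):
    q,az=pose(*a);print(q,shift(s,q[0],q[1],190,az))
E
```

```text
t=8.33 pos [ 456.4 -206.9  223.9] az 9.5 phi_tool 99.5 rad -206.5 tang -82.2 F [-0.6 -0.8 -0.1]
[444.9439789  16.6397471] (array([ 0.0256, -0.2223,  0.0342]), np.float64(-0.428), np.float64(9.5))
```

>>> step_arm(
  steps=[
    [[255,0.002,-0.015,0,-0.02],[255,0.005,-0.04,0,-0.06],[255,0.009,-0.075,0,-0.12],[255,0.013,-0.11,0,-0.18],[255,0.017,-0.145,0.005,-0.26],[255,0.021,-0.18,0.015,-0.33],[255,0.024,-0.205,0.025,-0.4],[255,0.025,-0.218,0.034,-0.428],[255,0.0256,-0.222,0.034,-0.428],[255,0.0256,-0.222,0.034,-0.428],[255,0.0256,-0.222,0.034,-0.428]],
  ],
)

```text
clock: 9.25
position: [445.7, 16.0, 190.7]
eef_rot: [0.0, 0.956, 0.293, 0.0]
ft_force: [0.0, -0.2, -0.5]
opening: 0.2
gripper_force: 0.0
```

```bash
python3 - <<'E'
from arc import *
s=r.read_state();where(s)
for a in ((124,45),(124,28)):
    q,az=pose(*a);print(q,shift(s,q[0],q[1],144,az))
E
```

```text
t=9.25 pos [445.7  16.  190.7] az 34.0 phi_tool 124.0 rad 37.1 tang -44.7 F [ 0.  -0.2 -0.5]
[444.9439789  16.6397471] (array([-0.0003, -0.001 ,  0.0467]), np.float64(0.001), np.float64(34.0))
[459.03761764  26.14602646] (array([ 0.0167, -0.001 ,  0.0467]), np.float64(0.001), np.float64(34.0))
```

>>> step_arm(
  steps=[
    [[255,0,-0.001,0.015,0],[255,0,-0.001,0.03,0],[255,0,-0.001,0.044,0],[255,0,-0.001,0.0465,0],[255,0.005,-0.001,0.0465,0],[255,0.01,-0.001,0.0465,0],[255,0.015,-0.001,0.0465,0],[255,0.0165,-0.001,0.0465,0],[255,0.0165,-0.001,0.0465,0],[255,0.0165,-0.001,0.0465,0]],
  ],
)

```text
clock: 10.08
position: [459.2, 25.8, 144.1]
eef_rot: [0.0, 0.956, 0.292, 0.0]
ft_force: [-0.8, 0.1, -0.5]
opening: 0.9
gripper_force: 0.0
```

```bash
python3 arc.py 124,24 122,23 121,23 120,23 119,23
```

```text
t=10.08 pos [459.2  25.8 144.1] az 34.0 phi_tool 124.0 rad 37.6 tang -28.1 F [-0.8  0.1 -0.5]
124,24 [ 0.0041 -0.0004  0.    ] -0.0
122,23 [ 0.0064 -0.0012  0.    ] 0.035
121,23 [ 0.0071 -0.0015  0.    ] 0.052
120,23 [ 0.0078 -0.0019  0.    ] 0.07
119,23 [ 0.0085 -0.0022  0.    ] 0.087
```

>>> step_arm(
  steps=[
    [[255,0.002,0,0,0],[255,0.0041,-0.0004,0,0],[255,0.0055,-0.0009,0,0.02],[255,0.0064,-0.0012,0,0.035],[255,0.0071,-0.0015,0,0.052],[255,0.0078,-0.0019,0,0.07],[255,0.0078,-0.0019,0,0.07],[255,0.0078,-0.0019,0,0.07]],
  ],
)

```text
clock: 10.75
position: [464.4, 31.7, 143.7]
eef_rot: [0.0, 0.966, 0.258, 0.0]
ft_force: [-0.5, 0.2, -0.3]
opening: 0.1
gripper_force: 0.0
```

```bash
python3 arc.py
```

```text
t=10.75 pos [464.4  31.7 143.7] az 30.0 phi_tool 120.0 rad 38.0 tang -23.2 F [-0.5  0.2 -0.3]
```

>>> step_arm(
  steps=[
    [[255,-0.006,0,0,0],[255,-0.014,0,0,0],[255,-0.022,0,0,0],[255,-0.022,0,-0.03,0],[255,-0.022,0,-0.06,0],[255,-0.04,0.02,-0.075,0],[255,-0.06,0.045,-0.08,0.05],[255,-0.08,0.08,-0.08,0.1],[255,-0.1,0.115,-0.08,0.2],[255,-0.12,0.15,-0.08,0.3],[255,-0.13,0.17,-0.08,0.37],[255,-0.13,0.17,-0.08,0.37]],
  ],
)

```text
clock: 11.75
position: [436.1, -184.6, 223.8]
eef_rot: [0.001, 0.997, 0.073, 0.0]
ft_force: [-0.5, -0.6, 0.7]
opening: 0.3
gripper_force: 0.0
```

```bash
cat > fdir.py <<'E'
import pickle
from arc import *
d=pickle.load(open("c0.pkl","rb"))
def fd(c,Dm,th):
    s=4;im=rectify(c,Dm[0]-60,Dm[0]+60,Dm[1]-60,Dm[1]+60,79,s).astype(np.float32).max(2);P=[]
    for R in range(28,48,2):
        A=np.radians(np.arange(85,215,.25));px=((60-R*np.sin(A))*s).astype(np.float32);py=((60-R*np.cos(A))*s).astype(np.float32)
        v=cv2.remap(im,px[None],py[None],cv2.INTER_LINEAR)[0];a=A[v>th]
        if len(a): m=(a.min()+a.max())/2;P.append((R*np.cos(m),R*np.sin(m)))
    P=np.array(P);vx,vy,_,_=cv2.fitLine(P.astype(np.float32),cv2.DIST_L1,0,.01,.01).ravel()
    a=np.degrees(np.arctan2(vy,vx));b=np.degrees(np.arctan2(*P.mean(0)[::-1]))%360
    return round(min((a%360,(a+180)%360),key=lambda q:abs(q-b)),1),round(b,1)
if __name__=="__main__":
  d1=pickle.load(open("c1.pkl","rb"))
  for n,th,Dm in(("top",150,(504.2,11.0)),("side",125,(498.5,11.0))):
    print(n,[fd(c[n],Dm,th) for c in(d,d1)],fd(r.capture(n),Dm,th))
E
python3 fdir.py; python3 arc.py
```

```text
top [(np.float32(182.9), np.float64(186.2)), (np.float32(122.0), np.float64(120.9))] (np.float32(112.7), np.float64(110.7))
side [(np.float32(184.8), np.float64(189.3)), (np.float32(122.0), np.float64(118.1))] (np.float32(113.0), np.float64(107.2))
t=11.85 pos [ 435.5 -181.1  223.4] az 8.7 phi_tool 98.7 rad -179.0 tang -96.0 F [-0.  -0.4  0.1]
```

The fin direction is now 112.8° in both views against about 184.5° at the start. That is 72°, so the dial rests in its fourth click. On to the key.

```bash
python3 - <<'E'
from arc import *
s=r.read_state();print(shift(s,514.3,-145.5,155,9.4))
E
```

```text
(array([ 0.0833, -0.0233,  0.0684]), np.float64(-0.013), np.float64(8.7))
```

>>> step_arm(
  steps=[
    [[255,0.01,-0.003,0,0],[255,0.035,-0.01,0,-0.01],[255,0.06,-0.017,0.01,-0.01],[255,0.078,-0.022,0.03,-0.01],[255,0.0833,-0.0233,0.05,-0.01],[255,0.0833,-0.0233,0.063,-0.01],[255,0.0833,-0.0233,0.0684,-0.01],[255,0.0833,-0.0233,0.0684,-0.01],[255,0.0833,-0.0233,0.0684,-0.01],[255,0.0833,-0.0233,0.0684,-0.01]],
  ],
)

```text
clock: 12.68
position: [515.9, -144.6, 156.4]
eef_rot: [0.0, 0.997, 0.082, 0.001]
ft_force: [-0.4, -0.1, -0.0]
opening: 0.3
gripper_force: 0.0
```

```bash
python3 - <<'E'
from arc import *
s=r.read_state();where(s);print(shift(s,514.3,-145.5,128.5,9.4))
E
```

```text
t=12.68 pos [ 515.9 -144.6  156.4] az 9.4 phi_tool 99.4 rad -154.9 tang -13.0 F [-0.4 -0.1 -0. ]
(array([-0.0018,  0.0006,  0.0279]), np.float64(-0.001), np.float64(9.4))
```

>>> step_arm(
  steps=[
    [[255,-0.0015,0,0.01,0],[255,-0.0015,0,0.018,0],[255,-0.0015,0,0.021,0],[255,-0.0015,0,0.024,0],[255,-0.0015,0,0.026,0],[255,-0.0015,0,0.0275,0],[255,-0.0015,0,0.0275,0],[255,-0.0015,0,0.0275,0],[255,-0.0015,0,0.0275,0]],
  ],
)

```text
clock: 13.43
position: [513.4, -145.1, 130.3]
eef_rot: [0.0, 0.997, 0.081, -0.0]
ft_force: [-6.7, 1.4, 19.8]
opening: 0.2
gripper_force: 10.1
```

The 19.8 N reading, against 4 N at full travel, shows the key is bottomed. Releasing.

>>> step_arm(
  steps=[
    [[255,0,0,-0.004,0],[255,0,0,-0.012,0],[255,0,0,-0.03,0],[255,0,0,-0.06,0],[255,-0.02,0,-0.09,0],[255,-0.05,0.02,-0.1,0],[255,-0.08,0.05,-0.1,0],[255,-0.1,0.07,-0.1,0],[255,-0.1,0.07,-0.1,0],[255,-0.1,0.07,-0.1,0]],
  ],
)

```text
clock: 14.27
position: [426.0, -231.3, 228.1]
eef_rot: [0.0, 0.997, 0.08, 0.0]
ft_force: [0.6, -0.5, 0.1]
opening: 0.8
gripper_force: 0.0
```

```bash
python3 fdir.py; python3 - <<'E'
from arc import *
d=pickle.load(open("c0.pkl","rb")) if 0 else None
import pickle;d=pickle.load(open("c0.pkl","rb"))
c=r.capture("side")
# key height by depth, stick unchanged
for k in(d["side"],c):
    u,v=proj(k,[[514,-145,57]])[0].round().astype(int);z=np.median(k["z_map"][v-2:v+3,u-2:u+3]);print(u,v,z)
u,v=proj(c,[[521,-83,53]])[0].astype(int)
print("stick diff",np.abs(c["img"][v-10:v+10,u-15:u+12].astype(int)-d["side"]["img"][v-10:v+10,u-15:u+12]).mean())
s=r.read_state();where(s)
E
```

```text
top [(np.float32(182.9), np.float64(186.2)), (np.float32(122.0), np.float64(120.9))] (np.float32(112.7), np.float64(110.7))
side [(np.float32(184.8), np.float64(189.3)), (np.float32(122.0), np.float64(118.1))] (np.float32(112.9), np.float64(107.2))
371 240 1057.2168
371 240 1057.2308
stick diff 7.002469135802469
t=14.42 pos [ 427.2 -229.8  227.7] az 9.4 phi_tool 99.4 rad -224.5 tang -114.4 F [-0.6  0.   0.3]
```

The dial is still in its fourth click, the key is back up at its starting height and the arm is clear. Handing in.

```bash
python3 -c "
from bench import r
print(r.hand_in())"
```

```text
the job is handed in; nothing more can be done
None
```

I turned the dial four clicks clockwise (72° measured in both views), then pressed the square key all the way down and let it come back up. The dial briefly perched on the last crest and needed a small second nudge. The job is handed in at about 14 s, with no verdict returned.

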